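# Screw the clip holding the fuselage half round until it faces the index pin

## Task

Two spring clips stand on wooden bases; the fuselage half in one of them has to be squared up before drilling. Screw that clip clockwise (seen from above) by turning the fuselage half with it, until its flat open face squarely faces the brass index pin on its own base, then let go. Leave the clip that holds the wing as it is.

Things in the scene. Friction and masses are not known exactly. Their poses are not given: they have to be found in the camera images.
- stand: Fixed wooden base under the fuselage half, 100 (x) by 130 (y) by 20 mm high. Origin: centre of underside, on the upright screw axis; z up. Its x axis points to the brass index pin (8 mm across, 14 mm tall, on the base 42 mm from the axis, midway along a long edge). The clip's right-hand thread sinks 4 mm per clockwise turn, with no stop for 5 turns; friction 0.06 N m holds it where left.
- fuselage: Black plastic aircraft fuselage half on edge in a steel clip, turning with it: 179 mm long, 56 high, 22 thick, tail fin, hollow on its flat side. Origin on the screw axis, mid height and thickness, about 78 mm above the desk. x points out of the flat open face, y to the nose, z up. Starts 34 to 69 degrees anticlockwise (from above) of the goal, where its x points the same way as the stand's x.
- nose (a point): Middle of the fuselage half's blunt nose, 84 mm from the screw axis along its y. To grip: at the axis a solid spar block fills the hollow, both sides flat and parallel (x = +11 and -11 mm, for 17 mm either way along y, 20 mm up and down from the origin). Grip across x from above, fingertips at most 15 mm below the origin: the clip's lips (18 mm wide, standing 7 mm proud) reach to 16 mm below it.
- wing_tip (a point): Tip of the black plastic wing panel (160 mm long, 10 mm thick, no fin, not hollow) that stands on edge in the other, like clip on a like wooden base with its own pin; 80 mm from that clip's screw axis, 78 mm above the desk. That clip turns as easily and must not be moved.

How it is judged:
By the outcome, as a careful person would: the job done as asked, in the order asked, and still so for the second after the job is handed in, with the robot touching nothing.
It also fails if it takes over 32 s, if anything falls off the work surface, if the arm or the gripper's body presses on something with over 40 N, if the wrist force passes 120 N, or if a joint passes its speed limit or range.

## Robot

A 6-joint arm with a two-finger parallel gripper is mounted at the origin on the work surface. World frame = base frame: x ahead of the robot, y to its left, z up, the work surface at z = 0. Lengths are in m, angles in rad, forces in N, time in s.
With the tool pointing down it reaches from about 0.325 to 0.875 m from the base axis. Payload 4.4 kg.
Tool frame: the origin (TCP) lies on the centre line of the jaws, within the pads' length; the fingertips stand 14 mm ahead of it and the grasp point (between the pads) lies 5 mm behind it; y points along the fingers, x is the direction in which the jaws open and shut, and the axes are right-handed (so a half turn about y gives the same grasp; the last joint's range is limited). The gripper opens to 85 mm and grips with 20 to 120 N. Pads are 22 mm wide; open, the fingers measure 114 mm over their backs; the gripper's body (76 mm by 85 mm) begins 54 mm behind the grasp point. The pads swing forward as they close: fully open they stand 13 mm farther back than shut.
Start: joints at [1.19, 0.207, 1.542, -0, 1.393, -0.15], TCP at [0.131, 0.56, 0.218] pointing down, gripper open.
Joint ranges: [-2.73, 2.73], [-0.86, 2.22], [0.23, 2.46], [-1.11, 4.25], [0.08, 2.63], [-2.82, 2.82]. Speed limits (rad/s): [2.79, 2.79, 3.14, 3.14, 3.14, 3.14].

## Interface

Orientations are given as a unit quaternion [x, y, z, w].
In Python, from station import status, viewer, close_job, nets gives the robot as it stands. The module is installed in compiled form; this text tells all that it offers.
- The arm moves only by the tool carry_out, never from a script. Its argument "increments" is a list of rows, each an object of numbers: "x", "y", "z": the shift along the tool's x, y, z each as a share of 0.4 m, from -1 to 1; "wx", "wy", "wz": the turn, a rotation vector about the tool's x, y, z each as a share of 60 degrees, from -1 to 1; "jaw": the closure, from 0 (fully open) to 1 (shut). In form: [{"x": .., "y": .., "z": .., "wx": .., "wy": .., "wz": .., "jaw": ..}, ...]. A call has 1 to 12 rows; each row is the pose to reach, as a shift and turn from the pose commanded when the call began, along the tool's axes at that moment; what a row does not reach only later rows make up. A row lasts 1/8 s, in which the tool goes at most 62.5 mm and 10.7 degrees, less where a joint would pass 70% of its speed; a pose out of reach is approached as far as the arm can. A call with a number of a shift or a turn outside -1 to 1 is refused whole. A call with a gripper value outside its range is refused whole. The fingers move at their own pace and stop on an object; the grip force is fixed at half the most. Time passes only in rows, so rows that repeat a pose let the fingers close. It gives the time, the measured TCP pose, the force and the opening at its end, in the units of the state.
- status.sense(): the state, without advancing time (a new reading comes with each control period).
- viewer.grab_frame(name): name is "scene" or "side" or "wrist"; returns a dict with "color" (420x560x3 uint8, blue, green, red), "z_map" (420x560 float32, m along the optical axis (not along the pixel's ray), 0 where there is no reading), "mtx" (3x3 intrinsics, pixels), "extrinsics" (4x4, takes a point from camera to world coordinates). Camera axes: x right, y up, looking along -z (the intrinsics and any distortion apply to the point x, -y, -z); pixel columns grow to the right and rows downward; lengths in m; the calibration is good to about 2 mm. A picture is of the moment at which its call begins.
- close_job(): hands the job in, once; it reports no verdict.
Trained networks look in the newest picture that a camera, given by its name, has taken for a name from the list of things; names that differ only in an ending like _2 or _b are one class to them, and where a whole thing is asked for, a point or a joint stands for the part that bears it (a point fixed in the world has none). Each returns a list of dicts, best first, with "confidence" (0 to 1); they miss things now and then, are a little off and sometimes report something else, mostly with a low value. They report only what shows in the picture. A call takes as long as a camera call.
- nets.recognise(target, camera): "location" ([column, row] in pixels, amid what is visible of it).
- nets.trace(target, camera): "region" (420x560 bool, what is visible of it) and "location" ([column, row] in pixels, amid what is visible of it).
The state is a dict: "time_s": time; "joint_positions": joint angles; "joint_velocities": joint speeds; "joint_efforts": joint torques, N m; "tcp_pos": TCP position; "tool_rot": TCP orientation; "force": force on the tool from outside, world axes, zero at the start; "ft_torque": the same for the moment, N m; "width": finger opening in m.
Only numpy, scipy, OpenCV 4.12 (cv2) and the standard library are available. Lean on these libraries where they do the work, as an engineer would, in place of code of your own. Each camera call takes 0.05 s, during which the arm holds its last target. There are 200 camera calls.

## Working session

There is one attempt and no reset: what is moved stays moved. The work goes in short steps, Python scripts to look and compute and a tool call to move; the robot and the scene stay as the last step left them, time stands still between calls to the robot, and variables do not carry over. Pictures are saved under pics/ and viewed, about 8 in all and at most 12, crops included, and the job is handed in when it is done.

Besides the shell and the picture viewer there is one more tool, called after "Request:" by a JSON object that holds its "method" and its "body". carry_out: Moves the arm, as the interface text tells. Shift numbers are shares of 0.4 m and turn numbers shares of 60 degrees, none past 1 either way. Its arguments: {"type":"object","properties":{"increments":{"type":"array","items":{"type":"object","properties":{"x":{"type":"number","minimum":-1,"maximum":1},"y":{"type":"number","minimum":-1,"maximum":1},"z":{"type":"number","minimum":-1,"maximum":1},"wx":{"type":"number","minimum":-1,"maximum":1},"wy":{"type":"number","minimum":-1,"maximum":1},"wz":{"type":"number","minimum":-1,"maximum":1},"jaw":{"type":"number"}}}}},"required":["increments"]}

```bash
mkdir -p pics; cat > h.py <<'E'
import numpy as np, cv2
from station import status, viewer, close_job, nets
from scipy.spatial.transform import Rotation as R
def cloud(f):
    K=f["mtx"];z=f["z_map"];v,u=np.indices(z.shape)
    p=np.stack([(u-K[0,2])/K[0,0]*z,-(v-K[1,2])/K[1,1]*z,-z],-1)
    T=np.array(f["extrinsics"]);return p@T[:3,:3].T+T[:3,3]
E
python3 - <<'E'
from h import *
s=status.sense();print(s["time_s"],s["tcp_pos"],R.from_quat(s["tool_rot"]).as_matrix().round(3).tolist(),s["width"])
for n in["scene","side","wrist"]:
    f=viewer.grab_frame(n);np.savez(n+"0.npz",**f);cv2.imwrite(f"pics/{n}0.png",f["color"])
    P=cloud(f);print(n,np.array(f["extrinsics"])[:3,3])
    for t in["stand","fuselage","nose","wing_tip"]:
        for d in nets.recognise(t,n)[:3]:
            c,r=np.round(d["location"]).astype(int);print(t,c,r,round(d["confidence"],2),P[min(r,419),min(c,559)].round(3))
a=[cv2.imread(f"pics/{n}0.png") for n in["scene","side"]]
E
```

```text
0.0 [0.13068284 0.55913668 0.21720844] [[0.228, -0.001, -0.974], [0.974, -0.002, 0.228], [-0.002, -1.0, 0.0]] 0.08549527534087137
scene [ 1.05898338 -0.10869392  1.05176011]
stand 364 220 0.71 [0.601 0.208 0.098]
fuselage 366 203 0.86 [0.565 0.224 0.102]
nose 366 206 0.65 [0.573 0.221 0.104]
wing_tip 170 245 0.63 [ 0.562 -0.201  0.082]
side [0.24887077 0.75728957 0.75268895]
stand 216 294 0.96 [0.566 0.23  0.025]
fuselage 220 279 0.59 [0.547 0.243 0.088]
fuselage 218 296 0.43 [0.561 0.233 0.024]
nose 218 278 0.8 [0.55  0.244 0.09 ]
wing_tip 294 148 0.92 [ 0.563 -0.194  0.084]
wrist [0.05142442 0.57848175 0.37392837]
```

View pics/scene0.png

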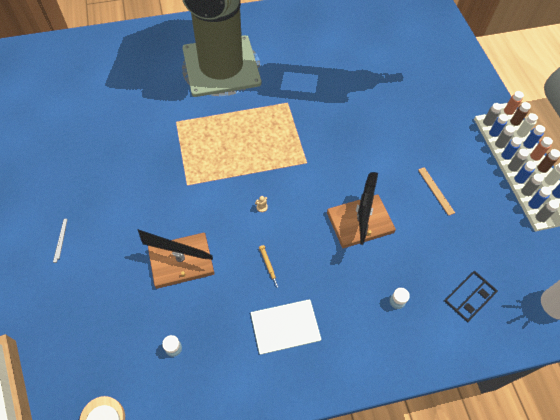

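View pics/wrist0.png

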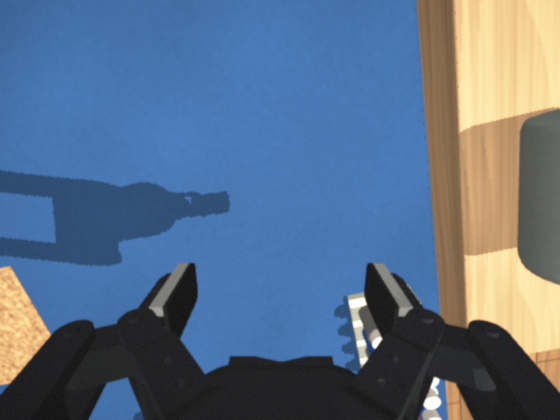

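```bash
python3 - <<'E'
from h import *
ims=[]
for n,(c,r) in dict(scene=(362,215),side=(216,285)).items():
    f=np.load(n+"0.npz");im=f["color"][r-55:r+55,c-50:c+50];ims.append(cv2.resize(im,(400,440),interpolation=cv2.INTER_CUBIC))
cv2.imwrite("pics/crop0.png",np.hstack(ims))
for n in["scene","side"]:
    P=cloud(np.load(n+"0.npz")).reshape(-1,3)
    for nm,c in(("A",(0.57,0.215)),("B",(0.57,-0.2))):
        q=P[np.hypot(P[:,0]-c[0],P[:,1]-c[1])<0.15]
        for lo,hi in((.014,.026),(.095,.13)):
            w=q[(q[:,2]>lo)&(q[:,2]<hi)]
            if len(w)>10: print(n,nm,lo,len(w),w.mean(0).round(3),[np.round(x,3) for x in cv2.minAreaRect((w[:,:2]*1000).astype(np.float32))],w[:,2].max())
E
```

```text
scene A 0.014 1710 [0.564 0.223 0.021] [array([559.448, 227.842]), array([101.751, 130.994]), np.float64(5.28)] 0.02597248949965625
scene A 0.095 402 [0.562 0.23  0.103] [array([565.831, 225.98 ]), array([ 19.734, 172.411]), np.float64(62.136)] 0.12458183981378212
scene B 0.014 1953 [ 0.575 -0.192  0.02 ] [array([ 567.49 , -189.596]), array([101.86 , 130.496]), np.float64(2.559)] 0.025890392377422522
scene B 0.095 179 [ 0.556 -0.21   0.101] [array([ 563.36 , -197.012]), array([145.545,   4.935]), np.float64(60.054)] 0.11350689961344151
side A 0.014 1991 [0.557 0.248 0.021] [array([559.777, 227.331]), array([100.429, 131.863]), np.float64(5.246)] 0.02594222074650987
side A 0.095 587 [0.561 0.232 0.103] [array([566.174, 225.66 ]), array([ 20.585, 173.323]), np.float64(62.179)] 0.1239682979297917
side B 0.014 1147 [ 0.559 -0.175  0.021] [array([ 566.458, -192.204]), array([ 99.886, 137.671]), np.float64(2.258)] 0.025928553597279858
side B 0.095 214 [ 0.555 -0.212  0.102] [array([ 562.013, -199.819]), array([142.357,   7.465]), np.float64(59.988)] 0.11657509062191862
```

View pics/crop0.png

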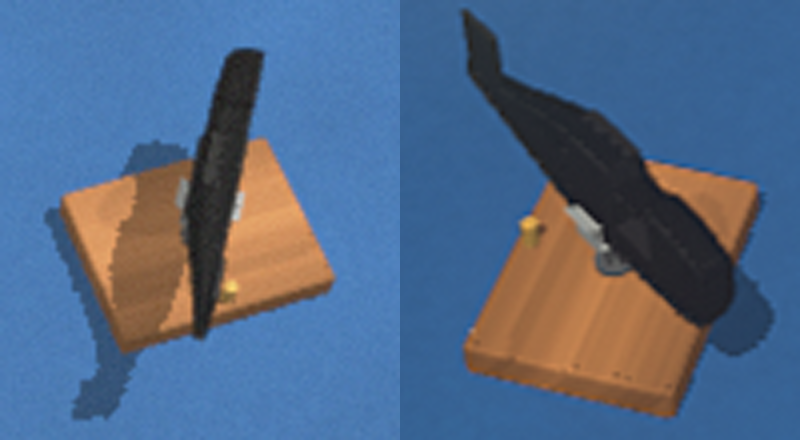

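The right-hand object (pixels about 365, 205) is the fuselage. Its nose points away from the scene camera, and the brass pin at about (369, 232) is on the +x side of its base. The stand's axis is at about (0.560, 0.228), with its x heading at 5.3°. The fuselage's x heading is 62.1°, so it is 57° anticlockwise of the goal, within the 34–69° given. I'll approach now.

Request:
{"method": "carry_out", "body": {"increments": [{"x": -0.08,"z": -0.18,"wy": 0.1,"jaw": 0},{"x": -0.3,"z": -0.7,"wy": 0.245,"jaw": 0},{"x": -0.3,"z": -0.7,"wy": 0.245,"jaw": 0},{"x": -0.3,"z": -0.7,"wy": 0.245,"jaw": 0},{"x": -0.3,"z": -0.7,"wy": 0.245,"jaw": 0},{"x": -0.3,"z": -0.7,"wy": 0.245,"jaw": 0},{"x": -0.3,"z": -0.7,"wy": 0.245,"jaw": 0},{"x": -0.3,"z": -0.7,"wy": 0.245,"jaw": 0}]}}

```text
schema error: expected keys x, y, z, wx, wy, wz, jaw
```

```bash
cat >> h.py <<'E'
def rep(goal=None,head=None):
    s=status.sense();p=np.array(s["tcp_pos"]);M=R.from_quat(s["tool_rot"]).as_matrix()
    h=np.degrees(np.arctan2(M[1,0],M[0,0]))
    print("t",round(s["time_s"],2),"p",p.round(4),"head",round(h,2),"ydir",M[:,1].round(4),"w",round(s["width"],4),"F",np.round(s["force"],1),"T",np.round(s["ft_torque"],2),"q",np.round(s["joint_positions"],2))
    if goal is not None: print("rows xyz",(M.T@(np.array(goal)-p)/.4).round(4),"wy",round((h-head)/60,4))
E
python3 - <<'E'
from h import *
rep([.5603,.228,.19],62.1)
E
```

```text
t 0.75 p [0.131  0.5599 0.2184] head 76.83 ydir [ 0.  0. -1.] w 0.0856 F [ 0.7 -0.4  0.5] T [ 0.    0.05 -0.01] q [ 1.19  0.21  1.54 -0.    1.39 -0.15]
rows xyz [-0.5634  0.071  -1.2341] wy 0.2455
```

All keys are required in each row.

Request:
{"method": "carry_out", "body": {"increments": [{"x": -0.05,"y": 0,"z": -0.1,"wx": 0,"wy": 0.05,"wz": 0,"jaw": 0},{"x": -0.3,"y": 0,"z": -0.7,"wx": 0,"wy": 0.245,"wz": 0,"jaw": 0},{"x": -0.3,"y": 0,"z": -0.7,"wx": 0,"wy": 0.245,"wz": 0,"jaw": 0},{"x": -0.3,"y": 0,"z": -0.7,"wx": 0,"wy": 0.245,"wz": 0,"jaw": 0},{"x": -0.3,"y": 0,"z": -0.7,"wx": 0,"wy": 0.245,"wz": 0,"jaw": 0},{"x": -0.3,"y": 0,"z": -0.7,"wx": 0,"wy": 0.245,"wz": 0,"jaw": 0},{"x": -0.3,"y": 0,"z": -0.7,"wx": 0,"wy": 0.245,"wz": 0,"jaw": 0},{"x": -0.3,"y": 0,"z": -0.7,"wx": 0,"wy": 0.245,"wz": 0,"jaw": 0}]}}

```text
time_s: 1.75
tcp_pos: [0.3751, 0.3801, 0.2183]
tool_rot: [-0.605, -0.365, 0.366, 0.606]
force: [-0.1, 0.4, -0.2]
width: 0.0858
```

```bash
python3 - <<'E'
from h import *
rep([.5603,.228,.19],62.1)
E
```

```text
t 1.75 p [0.3751 0.3801 0.2183] head 62.23 ydir [-7.e-04  2.e-04 -1.e+00] w 0.0858 F [-0.1  0.4 -0.2] T [ 0.01 -0.05 -0.02] q [ 0.63  0.12  1.64  0.    1.38 -0.46]
rows xyz [-0.1207  0.0703 -0.5869] wy 0.0021
```

Request:
{"method": "carry_out", "body": {"increments": [{"x": -0.02,"y": 0.01,"z": -0.1,"wx": 0,"wy": 0,"wz": 0,"jaw": 0},{"x": -0.12,"y": 0.07,"z": -0.587,"wx": 0,"wy": 0.002,"wz": 0,"jaw": 0},{"x": -0.12,"y": 0.07,"z": -0.587,"wx": 0,"wy": 0.002,"wz": 0,"jaw": 0},{"x": -0.12,"y": 0.07,"z": -0.587,"wx": 0,"wy": 0.002,"wz": 0,"jaw": 0},{"x": -0.12,"y": 0.07,"z": -0.587,"wx": 0,"wy": 0.002,"wz": 0,"jaw": 0},{"x": -0.12,"y": 0.07,"z": -0.587,"wx": 0,"wy": 0.002,"wz": 0,"jaw": 0},{"x": -0.12,"y": 0.07,"z": -0.587,"wx": 0,"wy": 0.002,"wz": 0,"jaw": 0}]}}

```text
time_s: 2.62
tcp_pos: [0.56, 0.229, 0.1905]
tool_rot: [-0.605, -0.365, 0.365, 0.606]
force: [0.3, 0.3, 0.2]
width: 0.0854
```

```bash
python3 - <<'E'
from h import *
rep([.5603,.228,.081],62.1)
f=viewer.grab_frame("wrist");cv2.imwrite("pics/wrist1.png",f["color"]);P=cloud(f).reshape(-1,3)
for lo,hi in((.014,.026),(.095,.108)):
    w=P[(P[:,2]>lo)&(P[:,2]<hi)&(np.hypot(P[:,0]-.56,P[:,1]-.228)<.13)]
    print(lo,len(w),w.mean(0).round(3),cv2.minAreaRect((w[:,:2]*1000).astype(np.float32)) if len(w)>9 else "")
b=w[np.abs((w[:,:2]-[.5603,.228])@[-.884,.467])<.017];print("spar across x",np.percentile((b[:,:2]-[.5603,.228])@[.467,.884],[1,50,99]).round(4))
E
```

```text
t 2.62 p [0.56   0.229  0.1905] head 62.17 ydir [-6.e-04  5.e-04 -1.e+00] w 0.0854 F [0.3 0.3 0.2] T [-0.01  0.03 -0.04] q [ 0.24  0.29  1.49  0.    1.36 -0.84]
rows xyz [-0.0019  0.2739 -0.002 ] wy 0.0011
0.014 6707 [0.556 0.23  0.02 ] ((558.7022094726562, 227.21688842773438), (100.15892791748047, 130.2049560546875), 5.3466291427612305)
0.095 2103 [0.545 0.238 0.101] ((554.0819091796875, 231.24093627929688), (19.50856590270996, 147.83099365234375), 61.905975341796875)
spar across x [-0.0098 -0.      0.0096]
```

View pics/wrist1.png

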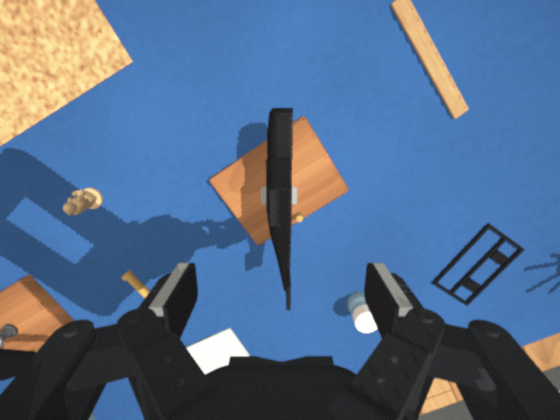

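Wrist view: the fuselage runs from the nose at about (282, 115) to the tail at about (288, 300). The clip is at (280, 195) and the pin at (298, 218). The wrist measurement gives stand 5.35°, fuselage 61.9°, and the block centred under the tool. I'll descend and close the jaws.

Request:
{"method": "carry_out", "body": {"increments": [{"x": -0.001,"y": 0.1,"z": -0.001,"wx": 0,"wy": 0.002,"wz": 0,"jaw": 0},{"x": -0.001,"y": 0.18,"z": -0.001,"wx": 0,"wy": 0.002,"wz": 0,"jaw": 0},{"x": -0.001,"y": 0.24,"z": -0.001,"wx": 0,"wy": 0.002,"wz": 0,"jaw": 0},{"x": -0.001,"y": 0.272,"z": -0.001,"wx": 0,"wy": 0.002,"wz": 0,"jaw": 0},{"x": -0.001,"y": 0.272,"z": -0.001,"wx": 0,"wy": 0.002,"wz": 0,"jaw": 0}]}}

```text
time_s: 3.3
tcp_pos: [0.5605, 0.2272, 0.081]
tool_rot: [-0.606, -0.363, 0.365, 0.606]
force: [0.6, -0.2, 0.3]
width: 0.0858
```

```bash
python3 - <<'E'
from h import *
rep([.56,.228,.081],62.0)
E
```

```text
t 3.3 p [0.5605 0.2272 0.081 ] head 61.97 ydir [-1.6e-03 -3.0e-04 -1.0e+00] w 0.0858 F [ 0.6 -0.2  0.3] T [-0.    0.01 -0.  ] q [ 0.24  0.41  1.58  0.    1.15 -0.84]
rows xyz [0.0013 0.0001 0.002 ] wy -0.0005
```

Request:
{"method": "carry_out", "body": {"increments": [{"x": 0.001,"y": 0,"z": 0.001,"wx": 0,"wy": 0,"wz": 0,"jaw": 0.5},{"x": 0.001,"y": 0,"z": 0.001,"wx": 0,"wy": 0,"wz": 0,"jaw": 0.8},{"x": 0.001,"y": 0,"z": 0.001,"wx": 0,"wy": 0,"wz": 0,"jaw": 1},{"x": 0.001,"y": 0,"z": 0.001,"wx": 0,"wy": 0,"wz": 0,"jaw": 1},{"x": 0.001,"y": 0,"z": 0.001,"wx": 0,"wy": 0,"wz": 0,"jaw": 1},{"x": 0.001,"y": 0,"z": 0.001,"wx": 0,"wy": 0,"wz": 0,"jaw": 1},{"x": 0.001,"y": 0,"z": 0.001,"wx": 0,"wy": 0,"wz": 0,"jaw": 1},{"x": 0.001,"y": 0,"z": 0.001,"wx": 0,"wy": 0,"wz": 0,"jaw": 1}]}}

```text
time_s: 4.3
tcp_pos: [0.5617, 0.2266, 0.0825]
tool_rot: [0.607, 0.364, -0.364, -0.606]
force: [-1.6, -1.2, 5.6]
width: 0.02
```

```bash
python3 - <<'E'
from h import *
rep([.56,.228,.080],5.3)
E
```

```text
t 4.3 p [0.5617 0.2266 0.0825] head 61.89 ydir [ 5.e-04 -7.e-04 -1.e+00] w 0.02 F [-1.6 -1.2  5.6] T [-0.49  0.36 -0.01] q [ 0.24  0.41  1.58 -0.    1.15 -0.84]
rows xyz [0.001  0.0063 0.0054] wy 0.9432
```

Request:
{"method": "carry_out", "body": {"increments": [{"x": 0,"y": 0.0002,"z": 0,"wx": 0,"wy": 0.12,"wz": 0,"jaw": 1},{"x": 0,"y": 0.0005,"z": 0,"wx": 0,"wy": 0.26,"wz": 0,"jaw": 1},{"x": 0,"y": 0.0008,"z": 0,"wx": 0,"wy": 0.4,"wz": 0,"jaw": 1},{"x": 0,"y": 0.001,"z": 0,"wx": 0,"wy": 0.54,"wz": 0,"jaw": 1},{"x": 0,"y": 0.0012,"z": 0,"wx": 0,"wy": 0.68,"wz": 0,"jaw": 1},{"x": 0,"y": 0.0014,"z": 0,"wx": 0,"wy": 0.82,"wz": 0,"jaw": 1},{"x": 0,"y": 0.0015,"z": 0,"wx": 0,"wy": 0.91,"wz": 0,"jaw": 1},{"x": 0,"y": 0.0016,"z": 0,"wx": 0,"wy": 0.943,"wz": 0,"jaw": 1},{"x": 0,"y": 0.0016,"z": 0,"wx": 0,"wy": 0.943,"wz": 0,"jaw": 1},{"x": 0,"y": 0.0016,"z": 0,"wx": 0,"wy": 0.943,"wz": 0,"jaw": 1}]}}

```text
time_s: 5.55
tcp_pos: [0.5606, 0.2258, 0.0818]
tool_rot: [0.707, 0.032, -0.034, -0.706]
force: [-5.2, -4.3, 8.6]
width: 0.0197
```

```bash
cat >> h.py <<'E'
def ang(P,lo,hi,cut=.013):
    # fuselage heading: stand and top-edge points near axis, from the given z band
    w=P[(P[:,2]>lo)&(P[:,2]<hi)&(np.hypot(P[:,0]-.56,P[:,1]-.228)<.115)]
    return len(w),cv2.minAreaRect((w[:,:2]*1000).astype(np.float32))
E
python3 - <<'E'
from h import *
rep([.56,.228,.080],5.3)
for n in["wrist","scene","side"]:
    f=viewer.grab_frame(n);cv2.imwrite(f"pics/{n}2.png",f["color"]);P=cloud(f).reshape(-1,3)
    print(n,ang(P,.014,.026),ang(P,.09,.108))
E
```

```text
t 5.55 p [0.5606 0.2258 0.0818] head 5.32 ydir [-0.0024 -0.0025 -1.    ] w 0.0197 F [-5.2 -4.3  8.6] T [-0.79  0.93  0.01] q [ 0.24  0.41  1.58 -0.    1.15  0.15]
rows xyz [-0.0009  0.0045  0.0057] wy 0.0003
wrist (10705, ((558.3477172851562, 227.72694396972656), (100.3144760131836, 129.33419799804688), 5.353590488433838)) (8120, ((559.2020263671875, 236.70208740234375), (150.34164428710938, 46.19430923461914), 84.62163543701172))
scene (1338, ((559.8775024414062, 228.50350952148438), (101.5378646850586, 132.8392333984375), 5.507534503936768)) (323, ((563.80810546875, 224.50538635253906), (37.634185791015625, 177.22128295898438), 1.5979950428009033))
side (1991, ((559.65673828125, 227.71080017089844), (100.46138763427734, 131.52293395996094), 5.180318355560303)) (637, ((562.272216796875, 224.79150390625), (44.31283187866211, 168.05123901367188), 14.061610221862793))
```

View pics/wrist2.png

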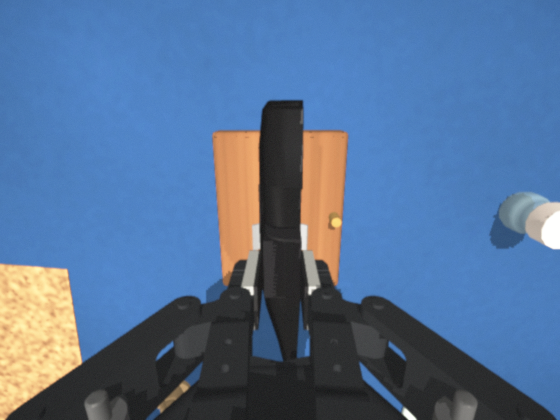

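The gripped half now sits square on its base in the wrist view, with the pin at (335, 220) opposite its flat face. I'll release, lift and measure clear of it.

Request:
{"method": "carry_out", "body": {"increments": [{"x": 0,"y": 0,"z": 0,"wx": 0,"wy": 0,"wz": 0,"jaw": 0.7},{"x": 0,"y": 0,"z": 0,"wx": 0,"wy": 0,"wz": 0,"jaw": 0.4},{"x": 0,"y": 0,"z": 0,"wx": 0,"wy": 0,"wz": 0,"jaw": 0.1},{"x": 0,"y": 0,"z": 0,"wx": 0,"wy": 0,"wz": 0,"jaw": 0},{"x": 0,"y": 0,"z": 0,"wx": 0,"wy": 0,"wz": 0,"jaw": 0},{"x": 0,"y": -0.05,"z": 0,"wx": 0,"wy": 0,"wz": 0,"jaw": 0},{"x": 0,"y": -0.12,"z": 0,"wx": 0,"wy": 0,"wz": 0,"jaw": 0},{"x": 0,"y": -0.2,"z": 0,"wx": 0,"wy": 0,"wz": 0,"jaw": 0},{"x": 0,"y": -0.28,"z": 0,"wx": 0,"wy": 0,"wz": 0,"jaw": 0},{"x": 0,"y": -0.35,"z": 0,"wx": 0,"wy": 0,"wz": 0,"jaw": 0},{"x": 0,"y": -0.35,"z": 0,"wx": 0,"wy": 0,"wz": 0,"jaw": 0}]}}

```text
time_s: 7.08
tcp_pos: [0.5639, 0.2277, 0.2258]
tool_rot: [-0.706, -0.036, 0.03, 0.707]
force: [-0.6, 0.1, 0.6]
width: 0.0858
```

```bash
cat >> h.py <<'E'
def fus(P,c=(.56,.228),h=5.3):
    "heading of x from side edges of the top view in strips along y (z .09-.112)"
    a=np.radians(h);q=P[(P[:,2]>.09)&(P[:,2]<.112)][:,:2]-c
    x=q@[np.cos(a),np.sin(a)];y=q@[-np.sin(a),np.cos(a)]
    m=(abs(x)<.03)&(y>-.10)&(y<.09);x,y=x[m],y[m];out=[]
    for lo in np.arange(-.09,.08,.02):
        k=(y>=lo)&(y<lo+.02)
        if k.sum()>8: out.append((round(lo+.01,3),*np.percentile(x[k]*1000,[2,98]).round(1)))
    return out
E
python3 - <<'E'
from h import *
rep([.56,.228,.081],5.3)
for n in["wrist","scene","side"]:
    f=viewer.grab_frame(n);np.savez(n+"3.npz",**f);cv2.imwrite(f"pics/{n}3.png",f["color"]);P=cloud(f).reshape(-1,3)
    print(n,ang(P,.014,.026)[1],ang(P,.095,.13)[1])
    print(fus(P))
    q=P[np.hypot(P[:,0]-.57,P[:,1]+.2)<.15];w=q[(q[:,2]>.095)&(q[:,2]<.13)]
    if len(w)>9:print("wing",cv2.minAreaRect((w[:,:2]*1000).astype(np.float32)))
E
```

```text
t 7.08 p [0.5639 0.2277 0.2258] head 5.32 ydir [ 0.0086  0.0021 -1.    ] w 0.0858 F [-0.6  0.1  0.6] T [-0.   -0.03 -0.02] q [0.24 0.26 1.46 0.   1.41 0.15]
rows xyz [-0.0127  0.3619  0.0011] wy 0.0003
wrist ((558.3323364257812, 227.9418487548828), (100.15432739257812, 128.6728515625), 5.3051652908325195) ((560.3246459960938, 220.95123291015625), (19.30687713623047, 171.20965576171875), 5.555029392242432)
[(np.float64(-0.08), np.float64(5.4), np.float64(5.4)), (np.float64(-0.06), np.float64(0.0), np.float64(8.8)), (np.float64(-0.04), np.float64(-5.2), np.float64(8.6)), (np.float64(-0.02), np.float64(-9.7), np.float64(9.3)), (np.float64(0.0), np.float64(-9.7), np.float64(9.2)), (np.float64(0.02), np.float64(-9.5), np.float64(9.2)), (np.float64(0.04), np.float64(-7.8), np.float64(9.2)), (np.float64(0.06), np.float64(-8.3), np.float64(8.9)), (np.float64(0.08), np.float64(-6.3), np.float64(8.9))]
scene ((559.5809326171875, 227.30465698242188), (102.37129211425781, 130.49302673339844), 5.789695739746094) ((561.1686401367188, 221.23150634765625), (21.89600372314453, 172.26182556152344), 5.
[... 745 characters left out ...]
61523438, 221.24386596679688), (21.44761848449707, 175.5905303955078), 5.945173740386963)
[(np.float64(-0.08), np.float64(6.2), np.float64(10.0)), (np.float64(-0.06), np.float64(1.1), np.float64(11.5)), (np.float64(-0.04), np.float64(-5.1), np.float64(11.5)), (np.float64(-0.02), np.float64(-8.6), np.float64(11.5)), (np.float64(0.0), np.float64(-9.0), np.float64(11.3)), (np.float64(0.02), np.float64(-8.8), np.float64(11.5)), (np.float64(0.04), np.float64(-7.4), np.float64(11.4)), (np.float64(0.06), np.float64(-7.8), np.float64(11.2)), (np.float64(0.08), np.float64(-4.6), np.float64(11.3))]
wing ((563.1961669921875, -196.227294921875), (148.56906127929688, 7.032021999359131), 60.4933967590332)
```

View pics/wrist3.png

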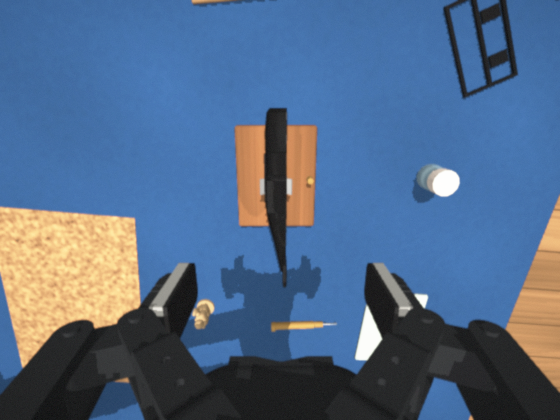

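The flat face's edge is straight to within about 0.3 mm along its length in the 5.3° frame, in both the wrist and side views. The gripper is clear and touching nothing, so I'm handing in.

```bash
python3 -c "
from station import close_job;print(close_job())"
```

```text
the job is handed in; nothing more can be done
None
```

I turned the fuselage half about 57° clockwise, so its flat face now squarely faces the brass pin, then let go and lifted clear. I gripped it at the spar block from above. The job was handed in at about 7.3 s; no verdict is reported.

**Fuselage after release:**
- The stand heads 5.2–5.35° in the wrist and side views, and 5.8° in the scene view, which scatters more.
- The line of the flat face matches 5.3° to about 0.2° in the wrist and side views.
- Fitting a rectangle round the whole fuselage gave 5.6–5.9°. I trusted that less, because the tapered tail skews the fit.

**Wing clip:** the arm never went near it. Its fitted heading read 60.0° before and 60.5–60.7° after. I put this down to measurement noise, since the fit also varied in length.

**Forces:** wrist force readings stayed below about 11 N wherever I checked, including while gripping and after the turn. After the lift it read about 1 N with the jaws fully open.

The first move call was refused because every row needs all the keys. It moved nothing.

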